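# Free the roller shield: one clamp lever has a left-hand thread

### The arm

A 6-joint arm with a two-finger parallel gripper is mounted at the origin on the work surface. World frame = base frame: x ahead of the robot, y to its left, z up, the work surface at z = 0. Lengths are in mm, angles in rad, forces in N, time in s.
With the tool pointing down it reaches from about 250 to 800 mm from the base axis. Payload 3.9 kg.
Tool frame: the origin (TCP) lies at the very end of the fingers, on their centre line; the grasp point (between the pads) lies 19 mm behind it; z points along the fingers, y is the line along which they close (so a half turn about z gives the same grasp; the last joint's range is limited). The gripper opens to 85 mm and grips with 20 to 120 N. Pads are 22 mm wide; open, the fingers measure 114 mm over their backs; the gripper's body (76 mm by 85 mm) begins 54 mm behind the grasp point. The pads swing forward as they close: fully open they stand 13 mm farther back than shut.
Start: joints at [1.276, 0.26, -0.138, 1.173, 0, 1.571], TCP at [152.533, 502.343, 203.804] pointing down, gripper open.
Joint ranges: [-2.78, 2.78], [-0.83, 1.72], [-1.28, 1.37], [-1.9, 2.12], [-1.57, 1.48], [-3.14, 3.14]. Speed limits (rad/s): [2.57, 2.57, 3.14, 3.14, 3.14, 3.14].

### API

Orientations are given as a unit quaternion [w, x, y, z].
In Python, from cell import env, viewer, job gives the robot as it stands. The module is installed in compiled form; this text tells all that it offers.
- The arm moves only by the shell command python3 -m inch 'ROWS'. ROWS is a JSON object whose key "moves" holds a list of rows, 1 to 8 of them, each of 7 numbers: the opening from 0.0 (shut) to 1.0 (fully open), then dx, dy, dz in a scale on which 1.0 is 500 mm, then a rotation vector rx, ry, rz in a scale on which 1.0 is pi/2 rad; each row is the pose to reach, as a shift and turn from the pose commanded when the command began, along the tool's axes at that moment; what a row does not reach only later rows make up. A row lasts 1/10 s, in which the tool goes at most 50 mm and 0.15 rad, less where a joint would pass 70% of its speed; a pose out of reach is approached as far as the arm can. The fingers move at their own pace and stop on an object; the grip force is fixed at half the most. Time passes only in rows, so rows that do not move let the fingers close. It prints the time, the measured TCP pose, the force, the opening and the grip force at its end. A shift or turn number past 1, either way, is cut back to 1. Input that does not fit is refused with a message, and nothing moves.
- env.observe(): the state, without advancing time (a new reading comes with each control period).
- viewer.snapshot(name): name is "scene" or "top" or "wrist"; returns a dict with "img" (480x640x3 uint8, red, green, blue), "range_z" (480x640 float32, mm along the optical axis (not along the pixel's ray), 0 where there is no reading), "fx", "fy", "cx", "cy" (pixels), "position" and "attitude" of the camera in the world. Camera axes: x right, y down, z forward; pixel columns grow to the right and rows downward; lengths in mm; the calibration is good to about 2 mm. The wrist camera is an equidistant fisheye: a pixel r from the principal point sees the ray r / f radians off the axis. A picture is of the moment at which its call begins.
- job.sign_off(): hands the job in; it is judged then, once.
The state is a dict: "time": time; "joint_positions": joint angles; "joint_vel": joint speeds; "joint_efforts": joint torques, N m; "tool_pos": TCP position; "tcp_rot": TCP orientation; "wrist_force": force on the tool from outside, world axes, zero at the start; "torque": the same for the moment, N m; "gripper_width": opening from 0.0 (shut) to 1.0 (fully open); "grasp_force": force on a finger pad.
Only numpy, scipy, OpenCV 4.12 (cv2) and the standard library are available. Lean on these libraries where they do the work, as an engineer would, in place of code of your own. Each camera call takes 0.05 s, during which the arm holds its last target. There are 200 camera calls.

### The job

Take the curved orange shield off its grey mounting plate and set it down upright inside the pie dish, ready for washing. First swing both red-knobbed clamp levers loose by a good quarter turn, so that they clear the shield's feet: they look alike, but one has a left-hand thread and the other an ordinary one, and nobody knows which, so feel gently which way each gives and never force a lever that is firm. Leave the levers loose, do not let the shield fall, and do not disturb the jar, the fork or the vice.

Things in the scene. Friction and masses are not known exactly. Their poses are not given: they have to be found in the camera images.
- plate: Grey mounting plate fixed to the trolley, 190 x 250 x 10 mm. Origin on the trolley top under the middle of the shield's place; x points away from the clamps, y along the shield, z up. It reaches from x -130 to +60 mm. Kerbs 8 mm high stand behind the shield and at its ends with 4 to 8 mm of play; the shield leaves them when lifted straight up.
- shield: Loose orange half-cylinder shell, open below, 180 mm long (y), 72 wide (x), 38 high, 0.16 kg. Origin: centre of its underside, z up. Black grip rib on top, 12 mm thick (x), 70 long (y), from 38 to 74 mm up: pinch it across x from above. Black feet, 24 mm wide, 6 thick, reach to x = -67 at y = +80 and -80 mm; the levers' short noses lie 1.5 mm over them and hold them down.
- shield_rib (a point): Middle of the top edge of the shield's grip rib, 74 mm above the shield's underside.
- post_a: Fixed threaded steel stud of clamp a, 20 mm wide boss. Origin on the plate's top face (10 mm above the trolley) on the stud's vertical axis, about which lever a turns. Standing in front of one of the shield's feet; which of the two feet is not known beforehand. Its x axis is the direction of the lever's nose when tight; the knob then lies at -x.
- post_b: Fixed threaded steel stud of clamp b, same as post_a, in front of the other foot.
- knob_a (a point): Centre of the top of the red upright cylindrical knob at the end of lever a: 16 mm in diameter, 48 mm tall, its top 67.5 mm above the plate's top face (lever bar's top: 17.5 mm), 55 mm from the stud's axis. The knob spins freely on its pin, so it can be gripped from above and carried round the stud in an arc without turning the gripper.
- knob_b (a point): The same on lever b.
- clamp_a (a joint): Turn of lever a on its stud, in rad from tight, growing as it loosens, whichever way that is: starts 0 to 0.05, travel ends at 2.2, clear of the foot from 1.2. The loosening way takes a steady 4 N or so at the knob; the other way it is home after 0.05 rad at most and comes up firm. It stays where left.
- clamp_b (a joint): Turn of lever b, same as clamp_a, with the other thread hand: one of the two loosens anticlockwise seen from above (ordinary thread), the other clockwise (left-hand); which is hidden.
- dish: Wide blue glazed pie dish, loose, 1.6 kg, 300 mm across the rim, 40 mm high. Origin at the centre of its underside, z up. Flat inner floor 7 mm above the origin, about 120 mm in radius: the shield stands inside it in any direction if it is nearly centred.
- jar: Bystander: frosted glass jar with clip-on lid, 72 mm wide, 96 mm high, origin under its centre.
- fork: Bystander: silver dessert fork lying flat, about 180 mm long along its x, 4 mm thick, origin under its middle.
- vice: Bystander, fixed: miniature blue bench vice clamped to the far rim, 75 mm high, origin under its centre.
- stud_a (a joint): Twist of stud a under a lever pressed the tightening way, in rad: 0 unstrained, negative when strained, springing back when let go. Stiffness 10 N m per rad, that is 3.3 N per mm at the knob; the thread is spoiled at -0.11, about 20 N at the knob.
- stud_b (a joint): Twist of stud b under a lever pressed the tightening way, in rad: 0 unstrained, negative when strained, springing back when let go. Stiffness 10 N m per rad, that is 3.3 N per mm at the knob; the thread is spoiled at -0.11, about 20 N at the knob.

How it is judged (in metres and radians):
On the way, in this order (a step that is already met when the one before it is completed fails the run):
1. both clamp levers are swung loose by at least 1.2 rad while the shield still stands in its place on the plate (value of joint each of clamp_a, clamp_b above 1.2 rad and distance of shield from where it was at the start of the episode below 0.015 m), for 0.2 s.
2. the shield is lifted off the plate, its underside at least 50 mm above the trolley (height (world z) of shield above 0.05 m), for 0.2 s.
At the end, for the whole second after the job is handed in: The shield rests upright (within 0.12 rad) on the pie dish's floor, its origin within 45 mm of the dish's centre and at most 14 mm above the dish's underside, at rest; the dish stands level (within 0.1 rad) and both levers are still at least 1.2 rad loose (horizontal distance between shield and dish below 0.045 m and z of shield in the frame of dish below 0.014 m and angle between shield's own z axis and vertical below 0.12 rad and linear speed of shield below 0.02 m/s and angle between dish's own z axis and vertical below 0.1 rad and value of joint each of clamp_a, clamp_b above 1.2 rad); the robot touches nothing.
It fails at once if a clamp lever is forced the tightening way until its stud twists 0.11 rad (about 20 N at the knob) (value of joint any of stud_a, stud_b below -0.11 rad).
It fails at once if the shield falls into the dish (faster than 0.5 m/s over its floor) (horizontal distance between shield and dish below 0.15 m and z of shield in the frame of dish below 0.03 m and linear speed of shield above 0.5 m/s).
It fails at once if the jar or the fork is moved more than 30 mm, or the jar tipped (distance of any of jar, fork from where it was at the start of the episode above 0.03 m or angle between jar's own z axis and vertical above 0.4 rad).
It fails at once if the vice is struck with more than 20 N (contact force between any of the arm, the fingers, shield and vice above 20 N).
It also fails if it takes over 72 s, if anything falls off the work surface, if the arm or the gripper's body presses on something with over 40 N, if the wrist force passes 120 N, or if a joint passes its speed limit or range.

## Working session

There is one attempt and no reset: what is moved stays moved. The work goes in short steps, Python scripts to look and compute and a shell command to move; the robot and the scene stay as the last step left them, time stands still between calls to the robot, and variables do not carry over. Pictures are saved under pics/ and viewed, at most 10 in all, crops included, and the job is handed in when it is done.

```bash
mkdir -p pics
cat > h.py <<'E'
import numpy as np,cv2
from scipy.spatial.transform import Rotation as R
from cell import env,viewer,job
def rot(q): return R.from_quat([q[1],q[2],q[3],q[0]]).as_matrix()
def snap(n,save=None):
    s=viewer.snapshot(n)
    if save: cv2.imwrite('pics/'+save,s['img'][:,:,::-1])
    return s
def cloud(s):  # pinhole only
    z=s['range_z'];v,u=np.mgrid[0:480,0:640]
    p=np.dstack([(u-s['cx'])/s['fx']*z,(v-s['cy'])/s['fy']*z,z])
    A=np.array(s['attitude']);A=rot(A) if A.size==4 else A
    return p@A.T+np.array(s['position'])
E
python3 - <<'E'
from h import *
for n in('top','scene'):
    s=snap(n,n+'0.png');print(n,s['fx'],s['position'],s['attitude'])
    np.savez(n+'0.npz',img=s['img'],P=cloud(s),ok=s['range_z']>0)
o=env.observe();print(o)
E
```

```text
top 604.2646876958516 [ 343.38775426  -14.98400435 1340.98335597] [ 0.06948305 -0.67441026  0.73132863 -0.074171  ]
scene 615.9948970276464 [1409.9526225   483.40733264  869.56622722] [-0.20428211  0.45825728  0.78237255 -0.36900174]
{'time': 0.1, 'joint_positions': array([ 1.27600877e+00,  2.60638451e-01, -1.39242312e-01,  1.17272473e+00,
       -1.03794644e-05,  1.57083457e+00]), 'joint_vel': array([ 0.00147823, -0.00106951,  0.00383426,  0.0006607 , -0.00163428,
       -0.00013733]), 'joint_efforts': array([ 7.74579094e-04, -4.06507766e+01,  2.54527098e+01,  1.00564642e-02,
        6.24210998e-05,  5.85665617e-06]), 'tool_pos': array([152.33945375, 501.70794721, 203.03679742]), 'tcp_rot': array([-1.27697072e-04,  1.46879521e-01,  9.89153976e-01, -8.95539297e-04]), 'wrist_force': array([ 0.1673573 , -0.97819428, -0.16782106]), 'torque': array([ 0.00850272,  0.00766512, -0.02950144]), 'grasp_force': 0.0, 'gripper_width': 1.0000021671504866}
```

View pics/top0.png

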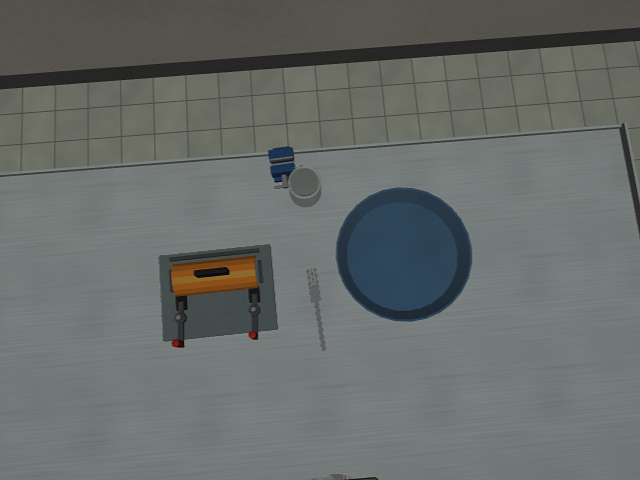

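View pics/scene0.png

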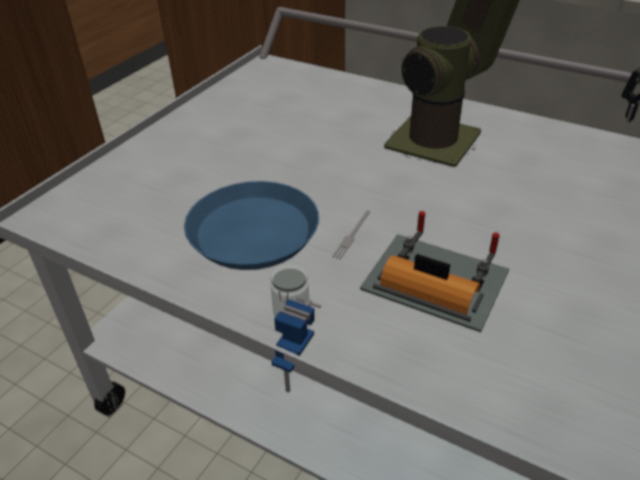

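The top view shows the shield at about (215,275), with its rib at (212,272) and its knobs at (178,343) and (253,335). The studs are at (181,317) and (254,309). The dish is at (404,254), the fork at (317,310), the jar at (304,183) and the vice at (283,163). Both levers point back toward the robot.

```bash
cat > m.py <<'E'
from h import *
def masks(img):
    h=cv2.cvtColor(img,cv2.COLOR_RGB2HSV);H,S,V=[h[...,i].astype(int) for i in range(3)]
    return dict(red=((H<5)|(H>174))&(S>150)&(V>70),orange=(H>=7)&(H<20)&(S>150)&(V>80),
      blue=(H>98)&(H<115)&(S>100))
def blobs(m,amin):
    n,l,st,c=cv2.connectedComponentsWithStats(m.astype(np.uint8))
    return [(l==i,c[i],st[i,4]) for i in range(1,n) if st[i,4]>=amin]
E
python3 - <<'E'
from m import *
for n in('top','scene'):
    d=np.load(n+'0.npz');P=d['P'];img=d['img'];M=masks(img)
    for k in M:
        for b,c,a in blobs(M[k],12):
            q=P[b&d['ok']]
            if len(q)==0: continue
            print(n,k,c.round(1),a,'med',np.median(q,0).round(1),'min',q.min(0).round(),'max',q.max(0).round())
            if k=='red':
                t=q[q[:,2]>q[:,2].max()-6];print('   top',t.mean(0).round(1),len(t))
            if k=='orange':
                r=cv2.minAreaRect(q[:,:2].astype(np.float32));print('   rect',r)
    # rib: points z in 75..95 near shield
    w=d['ok']&(P[...,2]>76)&(P[...,2]<95)&(P[...,0]>300)&(P[...,1]>100)
    for b,c,a in blobs(w,15):
        q=P[b];print(n,'rib?',c,a,q.mean(0).round(1),cv2.minAreaRect(q[:,:2].astype(np.float32)))
    print('table z',np.median(P[d['ok']&(abs(P[...,0]-300)<50)&(abs(P[...,1]+50)<50)][:,2]))
E
```

```text
top red [251.9 334.3] 43 med [412.3 134.6  79.2] min [405. 128.  74.] max [419. 141.  85.]
   top [411.4 134.1  81.4] 25
top red [175.1 342.8] 40 med [407.5 293.1  80.1] min [401. 287.  73.] max [414. 300.  85.]
   top [407.4 292.7  81.3] 29
top orange [213.8 276.3] 2409 med [541.1 213.1  46.2] min [512. 124.   8.] max [586. 305.  88.]
   rect ((548.7513427734375, 214.6679229736328), (70.49225616455078, 180.307373046875), 1.8843345642089844)
top blue [280.4 152.1] 226 med [803.5  50.9  74.7] min [791.  25.  -8.] max [847.  76.  81.]
top blue [281.3 161.3] 27 med [792.6  52.2  45.1] min [790.  27.  13.] max [801.  74.  53.]
top blue [281.2 171. ] 275 med [763.3  53.9  73.1] min [737.  23.   6.] max [777.  74.  93.]
top blue [403.6 253.5] 13771 med [ 566.8 -205.    10.7] min [ 415. -348.   -2.] max [711. -55.  50.]
top rib? [210.06161137 271.23696682] 211 [549.6 214.1  85.4] ((550.061279296875, 214.93734741210938), (13.200318336486816, 70.09223937988281), 1.306999683380127)
top rib? [251.66666667 334.38095238] 42 [412.1 135.   80.2] ((412.10546875, 135.5196075439453), (14.0954208374023
[... 799 characters left out ...]
[293.9 328.7] 1189 med [805.9  58.5  58.4] min [759.  21.   8.] max [821.  79.  77.]
scene blue [281.9 362.1] 216 med [838.1  49.4  -6.3] min [829.  32. -12.] max [849.  73.  11.]
scene rib? [421.55172414 213.31034483] 29 [415.5 135.7  77.9] ((415.6950988769531, 135.74624633789062), (13.244622230529785, 14.754883766174316), 21.89448356628418)
scene rib? [495.47058824 234.94117647] 34 [411.6 294.1  77.9] ((410.7331237792969, 293.9591064453125), (13.444740295410156, 16.113250732421875), 79.34565734863281)
scene rib? [432.121673   262.24334601] 263 [554.2 215.3  82.5] ((550.9315185546875, 214.23312377929688), (69.5963363647461, 19.501079559326172), 89.40009307861328)
table z 0.48057487625931117
```

```bash
cat > go.py <<'E'
# go.py x y z [yaw of tool y, rad]: print needed shift / rotvec in the tool's axes
import sys
from h import *
o=env.observe();A=rot(o['tcp_rot']);a=[float(v) for v in sys.argv[1:]]
t=np.array(a[:3])
print('t',round(o['time'],2),'pos',o['tool_pos'].round(1),'shift',(A.T@(t-o['tool_pos'])).round(1))
if len(a)>3:
    c,s=np.cos(a[3]),np.sin(a[3])
    B=np.column_stack([[-s,c,0],[0,0,0],[0,0,-1]]);B[:,1]=[c,s,0];B[:,0]=np.cross(B[:,1],B[:,2])
    print('rotvec',R.from_matrix(A.T@B).as_rotvec().round(3))
print('tool x',A[:,0].round(3),'y',A[:,1].round(3),'F',o['wrist_force'].round(1),'q',o['joint_positions'].round(2),'w',round(o['gripper_width'],3),round(o['grasp_force'],1))
E
python3 go.py 409 294 125 1.5708
```

```text
t 0.1 pos [152.3 501.7 203. ] shift [-305.9 -124.    78.3]
rotvec [-0.002 -0.    -0.295]
tool x [-0.957  0.291 -0.   ] y [ 0.291  0.957 -0.002] F [ 0.2 -1.  -0.2] q [ 1.28  0.26 -0.14  1.17 -0.    1.57] w 1.0 0.0
```

The manual's scale: shifts go in shares of 500 mm and turns go in shares of pi/2 rad. Converting my numbers, -306 mm / 500 = -0.612, -268 mm / 500 = -0.536, -0.295 rad / 1.5708 = -0.1878.

```bash
python3 -m inch '{"moves": [[0.6,-0.076,-0.03,0.02,0,0,-0.0255],[0.6,-0.152,-0.062,0.04,0,0,-0.0509],[0.6,-0.23,-0.092,0.06,0,0,-0.0764],[0.6,-0.306,-0.124,0.08,0,0,-0.1019],[0.6,-0.382,-0.154,0.1,0,0,-0.1273],[0.6,-0.46,-0.186,0.12,0,0,-0.1464],[0.6,-0.536,-0.216,0.14,0,0,-0.1655],[0.6,-0.612,-0.248,0.156,0,0,-0.1878]]}'
python3 -m inch '{"moves": [[0.6,0,0,0,0,0,0],[0.6,0,0,0,0,0,0]]}'
python3 go.py 409 294 48 1.5708
python3 - <<'E'
from h import *
s=snap('wrist','w1.png');print(s['fx'],s['cx'],s['cy'],s['position'],s['attitude'])
E
```

```text
time: 0.9
tool_pos: [410.0, 293.3, 124.9]
tcp_rot: [-0.0, -0.001, 1.0, -0.0]
wrist_force: [0.7, 0.5, -0.5]
gripper_width: 0.602
grasp_force: 0.0
time: 1.1
tool_pos: [409.3, 293.8, 125.2]
tcp_rot: [-0.001, 0.001, 1.0, -0.0]
wrist_force: [-0.5, -0.4, 0.1]
gripper_width: 0.604
grasp_force: 0.0
t 1.1 pos [409.3 293.8 125.2] shift [ 0.2  0.2 77.2]
rotvec [-0.001 -0.002 -0.002]
tool x [-1.     0.002  0.002] y [ 0.002  1.    -0.001] F [-0.5 -0.4  0.1] q [ 0.62  0.27 -0.33  0.97  0.    0.62] w 0.604 0.0
371.64829954431775 316.2316269402778 241.9776976101176 [338.81270758 295.04651671 295.67356386] [0.09897159 0.70127079 0.69913895 0.09812559]
```

View pics/w1.png

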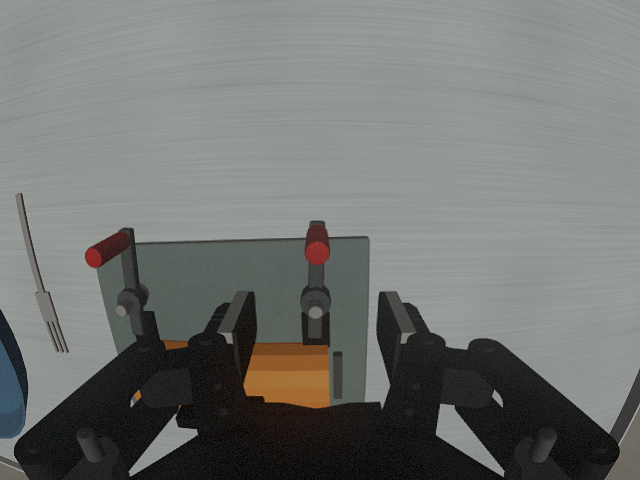

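The wrist view shows the left knob top at (317,253), centred between the fingers at about 240 and 393. The right knob top is at (94,257), and the studs are at (316,300) and (125,308). I'll cast rays onto the knob-top plane.

```bash
cat > ray.py <<'E'
from h import *
def fish(s,u,v,z):
    d=np.array([u-s['cx'],v-s['cy']]);r=np.hypot(*d);th=r/s['fx'];k=np.append(d/r*np.sin(th),np.cos(th))
    A=np.array(s['attitude']);A=rot(A) if A.size==4 else A
    w=A@k;p=np.array(s['position']);return p+w*(z-p[2])/w[2]
E
python3 - <<'E'
from ray import *
s=snap('wrist')
for u,v,z in((317,253,77.5),(94,257,77.5),(316,312,45),(121,311,45)): print(fish(s,u,v,z).round(1))
E
```

```text
[408.2 295.9  77.5]
[412.  138.3  77.5]
[465.3 295.1  45. ]
[470.3 132.1  45. ]
```

Scaled: 77 mm / 500 = 0.154, 70 mm / 500 = 0.14.

```bash
python3 -m inch '{"moves": [[0.6,0,0.002,0.05,0,0,0],[0.6,0,0.002,0.1,0,0,0],[0.6,0,0.002,0.14,0,0,0],[0.6,0,0.002,0.154,0,0,0],[0.4,0,0.002,0.154,0,0,0],[0.3,0,0.002,0.154,0,0,0],[0.2,0,0.002,0.154,0,0,0],[0.2,0,0.002,0.154,0,0,0]]}'
python3 -m inch '{"moves": [[0,0,0,0,0,0,0],[0,0,0,0,0,0,0],[0,0,0,0,0,0,0],[0,0,0,0,0,0,0]]}'
```

```text
time: 2.0
tool_pos: [410.0, 296.3, 49.9]
tcp_rot: [0.001, -0.0, 1.0, 0.001]
wrist_force: [-0.8, 0.2, 0.8]
gripper_width: 0.202
grasp_force: 0.9
time: 2.4
tool_pos: [409.7, 295.8, 49.3]
tcp_rot: [0.0, 0.0, 1.0, 0.0]
wrist_force: [0.3, -0.9, 6.2]
gripper_width: 0.004
grasp_force: 2.9
```

The fingers shut without the knob between them, so I'll look.

```bash
python3 - <<'E'
from m import *
s=snap('wrist','w2.png')
t=snap('top');P=cloud(t)
for b,c,a in blobs(masks(t['img'])['red'],8): print(c,a,P[b].mean(0).round(1))
E
python3 go.py 408 295 48
```

```text
[251.93023256 334.27906977] 43 [412.3 134.7  78.3]
t 2.5 pos [409.6 295.8  49.3] shift [ 1.6 -0.8  1.3]
tool x [-1.     0.    -0.001] y [0. 1. 0.] F [-0.2 -2.5  6.2] q [ 0.63  0.35 -0.45  0.77 -0.    0.63] w 0.001 2.9
```

View pics/w2.png

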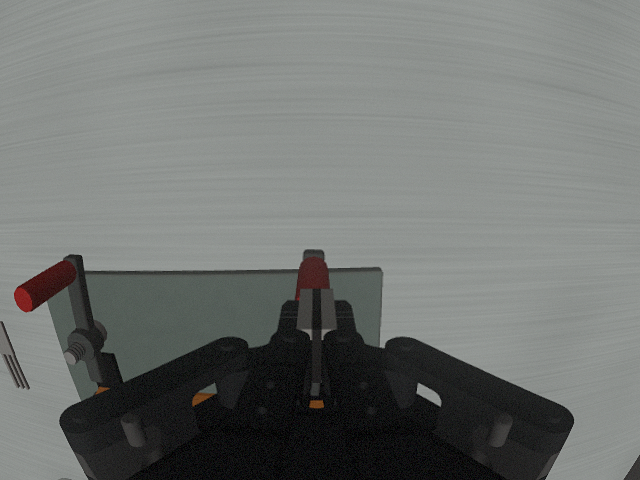

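Run:
```python
from h import *
s=snap('wrist');A=rot(s['attitude']);p=np.array(s['position']);print(p)
def pr(q):
    k=A.T@(np.array(q)-p);th=np.arctan2(np.hypot(k[0],k[1]),k[2]);d=k[:2]/np.hypot(*k[:2])*th*s['fx'];return (d+[s['cx'],s['cy']]).round(1)
for q in((409.6,295.8,49.3),(409.6,295.8,71),(408.5,295,77.5),(408.5,295,29.5),(412,138,77.5),(412,138,29.5)):print(q,pr(q))
z=s['range_z'];
for u,v in((313,265),(313,280),(306,300),(326,300),(306,320),(306,335),(22,299),(60,280)): print(u,v,z[v,u])
# range_z as along optical axis
def pt(u,v):
    d=np.array([u-s['cx'],v-s['cy']]);r=np.hypot(*d);th=r/s['fx'];k=np.append(d/r*np.sin(th),np.cos(th));return p+A@(k*z[v,u]/k[2])
for u,v in((313,265),(313,280),(306,300),(326,300),(306,320),(22,299)): print(u,v,pt(u,v).round(1))
```

```text
[338.76656431 296.68924636 219.63210651]
(409.6, 295.8, 49.3) [314.5 283.6]
(409.6, 295.8, 71) [314.3 302.4]
(408.5, 295, 77.5) [312.4 306.7]
(408.5, 295, 29.5) [313.2 267.8]
(412, 138, 77.5) [ 24.3 298.8]
(412, 138, 29.5) [ 70.1 269.2]
313 265 184.04753
313 280 163.49014
306 300 138.81274
326 300 139.53265
306 320 123.16588
306 335 112.94991
22 299 157.2882
60 280 184.46533
313 265 [401. 295.  46.]
313 280 [400.4 295.2  67.3]
306 300 [398.4 292.8  92.4]
326 300 [398.7 300.3  91.7]
306 320 [398.3 293.2 108.6]
22 299 [412.4 135.6  77.2]
```

Run:
```python
from h import *
s=snap('wrist');A=rot(s['attitude']);p=np.array(s['position']);z=s['range_z']
def pt(u,v):
    d=np.array([u-s['cx'],v-s['cy']]);r=np.hypot(*d);th=r/s['fx'];k=np.append(d/r*np.sin(th),np.cos(th));return p+A@(k*z[v,u]/k[2])
for u in (303,316,328):
  for v in(270,284,288,291,294,298,310,325,340,355): print(u,v,pt(u,v).round(1))
a=cv2.resize(s['img'][240:390,250:385],(540,600),interpolation=cv2.INTER_CUBIC)
c=snap('scene')['img'];np.save('sc.npy',c)
cv2.imwrite('pics/x.png',a[:,:,::-1])
b=cv2.resize(c[130:330,400:500],(260,520),interpolation=cv2.INTER_CUBIC);b=np.vstack([b,np.zeros((80,260,3),np.uint8)])
cv2.imwrite('pics/comb.png',np.hstack([a,b])[:,:,::-1])
```

```text
303 270 [402.2 290.2  49.7]
303 284 [401.5 290.9  69.3]
303 288 [401.5 291.   73.8]
303 291 [398.3 291.4  84. ]
303 294 [398.7 291.5  86.1]
303 298 [398.2 291.6  90.9]
303 310 [399.1 291.9  99.5]
303 325 [398.8 292.3 111.2]
303 340 [397.3 292.7 123.3]
303 355 [397.2 292.9 131.6]
316 270 [401.  296.5  53. ]
316 284 [401.2 296.5  70. ]
316 288 [400.7 296.6  75.5]
316 291 [398.8 296.6  82.9]
316 294 [398.4 296.6  86.7]
316 298 [398.5 296.6  90.3]
316 310 [398.3 296.6 100.9]
316 325 [398.3 296.6 112. ]
316 340 [402.4 296.6 114.9]
316 355 [408.3 296.6 114.9]
328 270 [418.1 303.8   7.3]
328 284 [405.1 302.1  60.6]
328 288 [405.  301.9  65.5]
328 291 [398.3 301.3  84.1]
328 294 [398.  301.2  87.6]
328 298 [398.8 301.2  89.6]
328 310 [398.  300.8 101.6]
328 325 [398.8 300.5 111.2]
328 340 [397.5 300.2 122.9]
328 355 [397.7 300.  130.9]
```

View pics/comb.png

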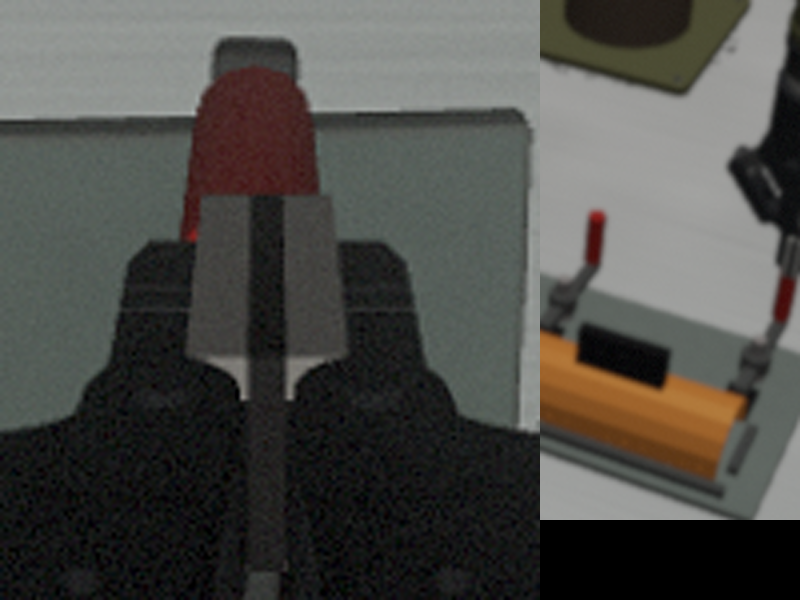

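The fingers are standing on top of the knob. The visible fingertips are at z≈82, about 31 mm above the reported TCP, so I must go about 31 mm deeper than the nominal figures. I'll lift, open and descend again.

Scaled: -30 mm / 500 = -0.06, 28 mm / 500 = 0.056.

```bash
python3 -m inch '{"moves": [[0,0,0,-0.03,0,0,0],[0.4,0,0,-0.06,0,0,0],[0.4,0,0,-0.06,0,0,0],[0.4,0,0,-0.06,0,0,0],[0.4,0.002,-0.002,-0.02,0,0,0],[0.4,0.002,-0.002,0.016,0,0,0],[0.4,0.002,-0.002,0.04,0,0,0],[0.4,0.002,-0.002,0.056,0,0,0]]}' && python3 -m inch '{"moves": [[0.4,0,0,0,0,0,0],[0.3,0,0,0,0,0,0],[0.2,0,0,0,0,0,0],[0,0,0,0,0,0,0],[0,0,0,0,0,0,0],[0,0,0,0,0,0,0]]}'; python3 go.py 408 295 20
```

```text
time: 3.45
tool_pos: [406.9, 293.9, 18.8]
tcp_rot: [-0.001, -0.0, 1.0, -0.001]
wrist_force: [-0.2, 0.9, -0.2]
gripper_width: 0.399
grasp_force: 0.0
time: 4.05
tool_pos: [408.5, 294.5, 21.2]
tcp_rot: [0.0, 0.0, 1.0, -0.0]
wrist_force: [-0.9, -3.7, 2.5]
gripper_width: 0.169
grasp_force: 58.4
t 4.05 pos [408.5 294.5  21.2] shift [0.5 0.5 1.2]
tool x [-1.     0.    -0.001] y [ 0.  1. -0.] F [-0.9 -3.7  2.5] q [ 0.63  0.38 -0.49  0.7  -0.    0.63] w 0.169 58.4
```

Scaled: 2 mm / 500 = 0.004, 1 mm / 500 = 0.002.

```bash
for i in 1 2 ; do :; done; python3 -m inch '{"moves": [[0,0,0.002,0,0,0,0],[0,0,0.004,0,0,0,0],[0,0,0.004,0,0,0,0]]}'; python3 -m inch '{"moves": [[0,0,0.002,0,0,0,0],[0,0,0.004,0,0,0,0],[0,0,0.004,0,0,0,0]]}'
```

```text
time: 4.35
tool_pos: [408.5, 296.6, 21.0]
tcp_rot: [0.0, -0.0, 1.0, -0.0]
wrist_force: [-0.1, -4.5, 4.2]
gripper_width: 0.167
grasp_force: 58.7
time: 4.65
tool_pos: [408.6, 299.0, 20.9]
tcp_rot: [0.0, -0.0, 1.0, 0.0]
wrist_force: [0.2, -4.1, 5.0]
gripper_width: 0.169
grasp_force: 58.7
```

It gives steadily at 4 N toward +y (clockwise), so I'll swing the left lever that way along its arc.

Scaled: 30.2 mm / 500 = 0.0604, 23.3 mm / 500 = 0.0466.

```bash
python3 -m inch '{"moves": [[0,-0.001,0.008,0,0,0,0],[0,-0.002,0.016,0,0,0,0],[0,-0.004,0.024,0,0,0,0],[0,-0.0064,0.0316,0,0,0,0],[0,-0.01,0.04,0,0,0,0],[0,-0.0132,0.0466,0,0,0,0],[0,-0.0176,0.054,0,0,0,0],[0,-0.022,0.0604,0,0,0,0]]}'
```

```text
time: 5.45
tool_pos: [420.1, 327.5, 20.6]
tcp_rot: [0.001, 0.0, 1.0, -0.002]
wrist_force: [2.9, -7.6, 4.8]
gripper_width: 0.167
grasp_force: 58.8
```

Scaled: -35.3 mm / 500 = -0.0706, -29.9 mm / 500 = -0.0598.

```bash
python3 -m inch '{"moves": [[0,-0.005,0.0058,0,0,0,0],[0,-0.0126,0.014,0,0,0,0],[0,-0.0208,0.0212,0,0,0,0],[0,-0.0298,0.0276,0,0,0,0],[0,-0.0394,0.033,0,0,0,0],[0,-0.0494,0.0376,0,0,0,0],[0,-0.0598,0.041,0,0,0,0],[0,-0.0706,0.0434,0,0,0,0]]}'
```

```text
time: 6.25
tool_pos: [452.6, 347.6, 20.2]
tcp_rot: [-0.002, 0.0, 1.0, -0.003]
wrist_force: [-2.3, -9.3, 7.9]
gripper_width: 0.169
grasp_force: 59.5
```

Scaled: -10 mm / 500 = -0.02, -5 mm / 500 = -0.01.

```bash
python3 -m inch '{"moves": [[0,-0.01,-0.002,0,0,0,0],[0,-0.02,-0.004,0,0,0,0],[0,-0.02,-0.004,0,0,0,0],[0.3,-0.02,-0.004,0,0,0,0],[0.4,-0.02,-0.004,0,0,0,0],[0.4,-0.02,-0.004,0,0,0,0]]}'; python3 go.py 465 350 20
```

```text
time: 6.85
tool_pos: [464.6, 349.6, 20.6]
tcp_rot: [-0.0, -0.0, 1.0, 0.001]
wrist_force: [-0.0, -0.2, 1.1]
gripper_width: 0.398
grasp_force: 0.0
t 6.85 pos [464.6 349.6  20.6] shift [-0.4  0.4  0.6]
tool x [-1.    -0.001  0.   ] y [-0.001  1.     0.001] F [-0.  -0.2  1.1] q [ 0.64  0.49 -0.3   0.78  0.    0.64] w 0.398 0.0
```

Scaled: -213 mm / 500 = -0.426, -175 mm / 500 = -0.35.

```bash
python3 -m inch '{"moves": [[0.4,0,0,-0.08,0,0,0],[0.4,0,0,-0.15,0,0,0],[0.4,0.02,-0.08,-0.15,0,0,0],[0.4,0.04,-0.17,-0.15,0,0,0],[0.4,0.07,-0.26,-0.15,0,0,0],[0.4,0.09,-0.35,-0.15,0,0,0],[0.4,0.106,-0.426,-0.15,0,0,0],[0.4,0.106,-0.426,-0.15,0,0,0]]}' && python3 -m inch '{"moves": [[0.4,0,0,0,0,0,0],[0.4,0,0,0,0,0,0]]}'
python3 - <<'E'
from m import *
from ray import fish
t=snap('top');P=cloud(t)
for b,c,a in blobs(masks(t['img'])['red'],8): print(c,a,P[b].mean(0).round(1))
s=snap('wrist','w3.png')
h=masks(s['img'])['red']
for b,c,a in blobs(h,50):
    v,u=np.nonzero(b);print(c,a,(u.min(),u.max(),v.min(),v.max()))
E
python3 go.py 412 135.5 20 1.5708
```

```text
time: 7.65
tool_pos: [409.1, 132.2, 95.5]
tcp_rot: [-0.001, 0.002, 1.0, -0.001]
wrist_force: [0.0, -0.2, -0.5]
gripper_width: 0.398
grasp_force: 0.0
time: 7.85
tool_pos: [412.7, 136.9, 96.1]
tcp_rot: [0.001, -0.0, 1.0, 0.001]
wrist_force: [-0.1, 0.1, 0.5]
gripper_width: 0.403
grasp_force: 0.0
[148.28947368 318.42105263] 38 [459.1 337.7 112.8]
[312.51166966 270.30341113] 557 (np.int64(299), np.int64(326), np.int64(258), np.int64(283))
[598.66081871 327.6374269 ] 171 (np.int64(592), np.int64(605), np.int64(318), np.int64(336))
t 7.95 pos [412.5 137.   95.9] shift [ 0.6 -1.6 75.9]
rotvec [0.001 0.001 0.002]
tool x [-1.    -0.002 -0.001] y [-0.002  1.     0.001] F [-0.2  0.5  0.3] q [ 0.32  0.19 -0.54  0.84  0.    0.32] w 0.399 0.0
```

View pics/w3.png

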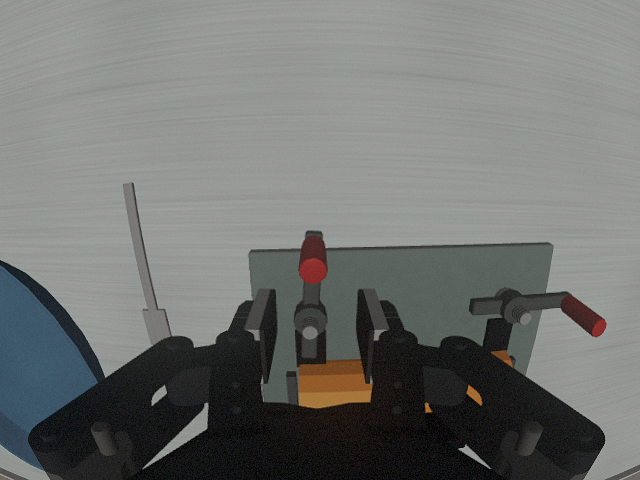

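The left lever lies across the plate, about 90° loose, with its nose clear of the foot. The right knob top is at (313,270), between the pads at 268 and 368. I'll descend and grip it.

Scaled: 76 mm / 500 = 0.152, 65 mm / 500 = 0.13.

```bash
python3 -m inch '{"moves": [[0.4,0.001,-0.003,0.07,0,0,0],[0.4,0.001,-0.003,0.13,0,0,0],[0.4,0.001,-0.003,0.152,0,0,0],[0.4,0.001,-0.003,0.152,0,0,0],[0.3,0.001,-0.003,0.152,0,0,0],[0.2,0.001,-0.003,0.152,0,0,0],[0,0.001,-0.003,0.152,0,0,0],[0,0.001,-0.003,0.152,0,0,0]]}' && python3 -m inch '{"moves": [[0,0,0,0,0,0,0],[0,0,0,0,0,0,0]]}' && python3 -m inch '{"moves": [[0,0,-0.002,0,0,0,0],[0,0,-0.004,0,0,0,0],[0,0,-0.004,0,0,0,0]]}'
```

```text
time: 8.75
tool_pos: [412.2, 135.0, 20.7]
tcp_rot: [0.001, -0.0, 1.0, 0.001]
wrist_force: [-0.4, 2.0, 1.7]
gripper_width: 0.166
grasp_force: 58.4
time: 8.95
tool_pos: [412.1, 134.9, 20.5]
tcp_rot: [0.001, -0.0, 1.0, 0.001]
wrist_force: [-1.1, 2.0, 3.9]
gripper_width: 0.164
grasp_force: 58.5
time: 9.25
tool_pos: [411.9, 132.9, 20.3]
tcp_rot: [0.001, -0.0, 1.0, 0.001]
wrist_force: [0.4, 3.9, 5.6]
gripper_width: 0.166
grasp_force: 58.8
```

Scaled: -3 mm / 500 = -0.006, -2 mm / 500 = -0.004.

```bash
python3 -m inch '{"moves": [[0,0,-0.002,0,0,0,0],[0,0,-0.004,0,0,0,0],[0,0,-0.006,0,0,0,0],[0,0,-0.006,0,0,0,0]]}'
```

```text
time: 9.65
tool_pos: [412.0, 129.8, 20.3]
tcp_rot: [0.001, -0.0, 1.0, 0.001]
wrist_force: [-1.2, 4.4, 6.3]
gripper_width: 0.163
grasp_force: 58.8
```

Scaled: -36.6 mm / 500 = -0.0732, -4.8 mm / 500 = -0.0096.

```bash
python3 -m inch '{"moves": [[0,-0.0016,-0.0096,0,0,0,0],[0,-0.0044,-0.02,0,0,0,0],[0,-0.0084,-0.03,0,0,0,0],[0,-0.0136,-0.04,0,0,0,0],[0,-0.0196,-0.0494,0,0,0,0],[0,-0.026,-0.058,0,0,0,0],[0,-0.034,-0.066,0,0,0,0],[0,-0.0426,-0.0732,0,0,0,0]]}'
```

```text
time: 10.45
tool_pos: [429.7, 91.9, 20.0]
tcp_rot: [-0.002, -0.0, 1.0, -0.0]
wrist_force: [-5.7, 0.8, 13.4]
gripper_width: 0.166
grasp_force: 59.8
```

```bash
python3 -m inch '{"moves": [[0,-0.009,-0.0054,-0.002,0,0,0],[0,-0.0186,-0.0104,-0.004,0,0,0],[0,-0.0286,-0.0146,-0.004,0,0,0],[0,-0.039,-0.018,-0.004,0,0,0],[0,-0.0498,-0.0204,-0.004,0,0,0],[0,-0.0606,-0.0216,-0.004,0,0,0],[0,-0.0716,-0.0218,-0.004,0,0,0],[0,-0.0716,-0.0218,-0.004,0,0,0]]}'
```

```text
time: 11.25
tool_pos: [464.9, 77.8, 20.9]
tcp_rot: [-0.003, 0.001, 1.0, -0.004]
wrist_force: [-3.4, -6.8, 5.4]
gripper_width: 0.168
grasp_force: 59.0
```

Scaled: 135 mm / 500 = 0.27, 105 mm / 500 = 0.21, 0.15 rad / 1.5708 = 0.0955.

```bash
python3 -m inch '{"moves": [[0.3,0,0,0,0,0,0],[0.4,0,0,0,0,0,0],[0.4,0,0,-0.09,0,0,0],[0.6,0,0,-0.18,0,0,0],[0.6,-0.04,0.06,-0.18,0,0,0.0955],[0.6,-0.08,0.14,-0.18,0,0,0.191],[0.6,-0.13,0.21,-0.18,0,0,0.2865],[0.6,-0.17,0.27,-0.18,0,0,0.382]]}' && python3 go.py 550.5 214.7 110 0.025
```

```text
time: 12.05
tool_pos: [554.4, 218.4, 111.8]
tcp_rot: [0.001, 0.298, 0.955, 0.0]
wrist_force: [0.5, -0.3, -0.2]
gripper_width: 0.599
grasp_force: 0.0
t 12.05 pos [554.4 218.4 111.8] shift [ 1.1 -5.3  1.8]
rotvec [0.001 0.001 0.94 ]
tool x [-0.822  0.569 -0.001] y [0.569 0.822 0.   ] F [ 0.5 -0.3 -0.2] q [ 0.38  0.43 -0.13  1.01 -0.    0.98] w 0.599 0.0
```

Scaled: 0.94 rad / 1.5708 = 0.5984.

```bash
python3 -m inch '{"moves": [[0.6,0,0,0,0,0,0.0891],[0.6,0,0,0,0,0,0.1783],[0.6,0,0,0,0,0,0.2674],[0.6,0,0,0,0,0,0.3565],[0.6,0,0,0,0,0,0.4456],[0.6,0,0,0,0,0,0.522],[0.6,0,0,0,0,0,0.5984],[0.6,0,0,0,0,0,0.5984]]}'
python3 - <<'E'
from m import *
s=snap('wrist','w4.png')
t=snap('top');P=cloud(t)
for b,c,a in blobs(masks(t['img'])['red'],8): print(c,a,P[b].mean(0).round(1))
A=rot(s['attitude']);p=np.array(s['position']);z=s['range_z']
v,u=np.mgrid[0:480,0:640];dx=u-s['cx'];dy=v-s['cy'];r=np.hypot(dx,dy)+1e-9;th=r/s['fx']
Q=np.dstack([dx/r*np.tan(th)*z,dy/r*np.tan(th)*z,z])@A.T+p
m=(z>0)&(th<1.4)&(abs(Q[...,2]-84)<6)&(abs(Q[...,0]-550)<20)&(abs(Q[...,1]-214)<50)
q=Q[m];print(len(q),q.mean(0).round(1),cv2.minAreaRect(q[:,:2].astype(np.float32)))
E
python3 go.py 550.5 214.7 30 0.025
```

```text
time: 12.85
tool_pos: [553.0, 216.5, 111.4]
tcp_rot: [0.0, 0.696, 0.718, -0.0]
wrist_force: [-0.3, -0.1, -0.2]
gripper_width: 0.598
grasp_force: 0.0
[277.70731707 306.92682927] 41 [464.2  77.9  79.2]
2360 [550.7 218.3  84. ] ((550.7705688476562, 215.41314697265625), (11.717147827148438, 69.80715942382812), 1.9890522956848145)
t 12.95 pos [553.1 216.6 111.5] shift [-1.8 -2.6 81.5]
rotvec [-0.     0.     0.009]
tool x [-0.034  0.999 -0.   ] y [ 0.999  0.034 -0.   ] F [-0.2  0.8 -0.5] q [ 0.37  0.43 -0.13  1.01 -0.    1.91] w 0.601 0.0
```

View pics/w4.png

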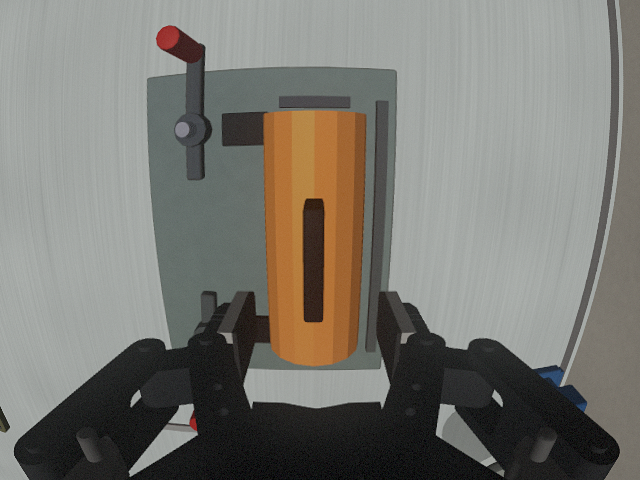

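Both levers stand across and clear of the feet. The rib spans (315,200) to (315,320), and its measured centre is (550.8,215.4), at right angles to the closing line. I'll descend and pinch it.

Scaled: 82 mm / 500 = 0.164, 77 mm / 500 = 0.154.

```bash
python3 -m inch '{"moves": [[0.6,-0.002,-0.0046,0.06,0,0,0],[0.5,-0.002,-0.0046,0.12,0,0,0],[0.4,-0.002,-0.0046,0.154,0,0,0],[0.4,-0.002,-0.0046,0.164,0,0,0],[0.3,-0.002,-0.0046,0.164,0,0,0],[0.2,-0.002,-0.0046,0.164,0,0,0],[0,-0.002,-0.0046,0.164,0,0,0],[0,-0.002,-0.0046,0.164,0,0,0]]}' && python3 -m inch '{"moves": [[0,0,0,0,0,0,0],[0,0,0,0,0,0,0],[0,0,0,-0.002,0,0,0],[0,0,0,-0.004,0,0,0],[0,0,0,-0.008,0,0,0]]}'
```

```text
time: 13.75
tool_pos: [551.9, 216.0, 31.0]
tcp_rot: [0.0, 0.696, 0.718, 0.001]
wrist_force: [0.1, 0.4, 1.8]
gripper_width: 0.127
grasp_force: 61.8
time: 14.25
tool_pos: [550.1, 215.2, 33.1]
tcp_rot: [-0.0, 0.696, 0.718, -0.001]
wrist_force: [-0.2, -0.8, -1.5]
gripper_width: 0.13
grasp_force: 61.3
```

Scaled: -90 mm / 500 = -0.18, -80 mm / 500 = -0.16.

```bash
python3 -m inch '{"moves": [[0,0,0,-0.016,0,0,0],[0,0,0,-0.04,0,0,0],[0,0,0,-0.08,0,0,0],[0,0,0,-0.12,0,0,0],[0,0,0,-0.16,0,0,0],[0,0,0,-0.18,0,0,0],[0,0,0,-0.18,0,0,0],[0,0,0,-0.18,0,0,0]]}'
python3 - <<'E'
from m import *
for n in('scene','top'):
    s=snap(n,'lift_'+n+'.png');P=cloud(s);M=masks(s['img'])
    for b,c,a in blobs(M['orange'],200):
        q=P[b];print(n,c,a,'zmin',np.percentile(q[:,2],2).round(1),'max',q.max(0).round(),q.min(0).round())
E
python3 go.py 564.5 -201 121 0.025
```

```text
time: 15.05
tool_pos: [550.7, 215.6, 123.6]
tcp_rot: [-0.0, 0.696, 0.718, -0.0]
wrist_force: [-0.5, 0.2, -2.5]
gripper_width: 0.129
grasp_force: 61.4
scene [432.26662097 248.15250171] 2918 zmin 108.1 max [1410.  483.  870.] [463.  77.  26.]
top [229.8329718  268.28705712] 1383 zmin 112.3 max [ 596.  217. 1341.] [343. -15.   9.]
t 15.15 pos [550.  215.3 122.7] shift [-416.5    1.6    2. ]
rotvec [-0.002  0.001  0.006]
tool x [-0.031  1.    -0.001] y [ 1.     0.031 -0.002] F [-0.1 -0.4 -2.3] q [ 0.37  0.42 -0.12  1.04 -0.    1.91] w 0.123 61.4
```

View pics/lift_scene.png

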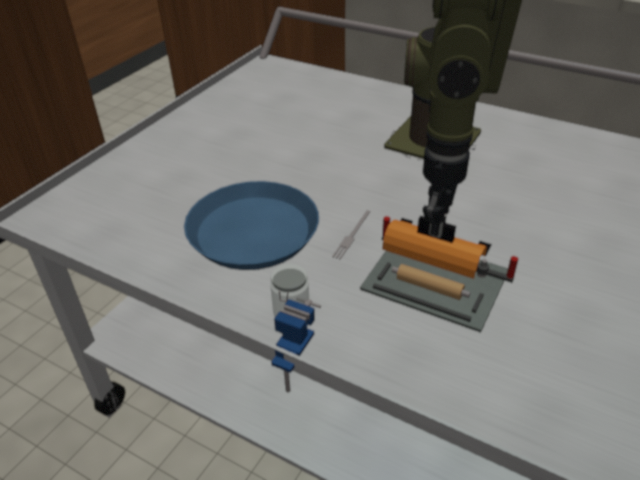

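The shield hangs level at (432,248), clear of the plate. The dish is at (252,225). I'll carry the shield across.

The manual's scale: shifts go in shares of 500 mm and turns go in shares of pi/2 rad. Converting my numbers, -220 mm / 500 = -0.44, -190 mm / 500 = -0.38.

```bash
python3 -m inch '{"moves": [[0,-0.03,0,0,0,0,0],[0,-0.08,0,0,0,0,0],[0,-0.14,0,0,0,0,0],[0,-0.2,0,0,0,0,0],[0,-0.26,0,0,0,0,0],[0,-0.32,0.002,0,0,0,0],[0,-0.38,0.002,0,0,0,0],[0,-0.44,0.002,0,0,0,0]]}' && python3 -m inch '{"moves": [[0,-0.06,0,0,0,0,0],[0,-0.12,0,0,0,0,0],[0,-0.18,0,0,0,0,0],[0,-0.24,0,0,0,0,0],[0,-0.3,0,0,0,0,0],[0,-0.35,0,0,0,0,0],[0,-0.38,0,0,0,0,0],[0,-0.392,0,0,0,0,0]]}' && python3 -m inch '{"moves": [[0,0,0,0,0,0,0],[0,0,0,0,0,0,0],[0,0,0,0,0,0,0]]}'
python3 - <<'E'
from m import *
for n in('top','scene'):
    s=snap(n,n+'5.png');P=cloud(s);M=masks(s['img'])
    for b,c,a in blobs(M['blue'],1500):
        q=P[b&(s['range_z']>0)];r=q[(q[:,2]>30)&(q[:,2]<60)];k=cv2.minEnclosingCircle(r[:,:2].astype(np.float32));print(n,'rim',k)
    for b,c,a in blobs(M['orange'],200):
        q=P[b&(s['range_z']>0)];q=q[q[:,1]<0];print(n,c,a,np.percentile(q,[2,98],axis=0).round(1))
E
python3 go.py 564.5 -201 40 0.025
```

```text
time: 15.95
tool_pos: [557.8, -6.4, 123.0]
tcp_rot: [-0.0, 0.696, 0.718, -0.001]
wrist_force: [0.3, -0.3, -2.2]
gripper_width: 0.127
grasp_force: 61.4
time: 16.75
tool_pos: [564.1, -201.8, 123.2]
tcp_rot: [-0.0, 0.697, 0.717, -0.0]
wrist_force: [0.3, 1.3, -2.3]
gripper_width: 0.123
grasp_force: 61.4
time: 17.05
tool_pos: [564.7, -198.9, 123.8]
tcp_rot: [-0.0, 0.696, 0.718, 0.0]
wrist_force: [0.6, -0.2, -1.4]
gripper_width: 0.127
grasp_force: 61.4
top rim ((570.93994140625, -182.74197387695312), 146.7577362060547)
top [381.53321033 249.06642066] 1084 [[ 526.1 -177.5  114.7]
 [ 593.8 -111.4  152.4]]
scene rim ((568.589111328125, -199.53199768066406), 148.57398986816406)
scene [245.01068702 190.58727735] 1965 [[ 541.2 -282.7  109.8]
 [ 603.1 -113.1  145.7]]
t 17.15 pos [ 564.9 -199.1  123.9] shift [-1.9 -0.4 83.9]
rotvec [-0.    -0.     0.007]
tool x [-0.032  0.999  0.   ] y [ 0.999  0.032 -0.   ] F [-0.4 -0.5 -1.3] q [-0.34  0.43 -0.1   1.04  0.    1.2 ] w 0.128 61.4
```

View pics/scene5.png

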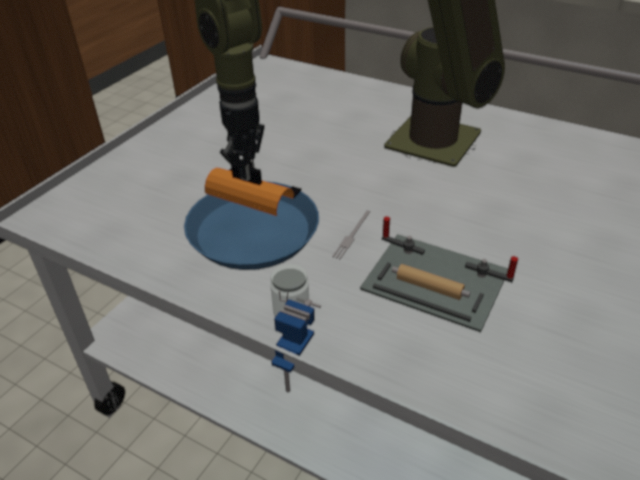

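The shield is centred over the dish, with its yellowish shell at (245,190). I'll lower it, slowing near the floor.

Scaled: 90 mm / 500 = 0.18, 87 mm / 500 = 0.174.

```bash
python3 -m inch '{"moves": [[0,-0.002,0.008,0.03,0,0,0],[0,-0.004,0.016,0.07,0,0,0],[0,-0.004,0.016,0.11,0,0,0],[0,-0.004,0.016,0.14,0,0,0],[0,-0.004,0.016,0.16,0,0,0],[0,-0.004,0.016,0.174,0,0,0],[0,-0.004,0.016,0.18,0,0,0],[0,-0.004,0.016,0.18,0,0,0]]}' && python3 -m inch '{"moves": [[0,0,0,0.002,0,0,0],[0,0,0,0.004,0,0,0],[0,0,0,0.006,0,0,0],[0,0,0,0.006,0,0,0]]}'
```

```text
time: 17.95
tool_pos: [573.1, -201.8, 33.9]
tcp_rot: [0.0, 0.696, 0.718, 0.0]
wrist_force: [0.1, 0.8, -2.1]
gripper_width: 0.128
grasp_force: 61.3
time: 18.35
tool_pos: [572.9, -201.9, 30.9]
tcp_rot: [0.0, 0.696, 0.718, 0.0]
wrist_force: [0.4, -0.7, -1.9]
gripper_width: 0.13
grasp_force: 61.3
```

Scaled: 2 mm / 500 = 0.004, 1 mm / 500 = 0.002.

```bash
python3 -m inch '{"moves": [[0,0,0,0.002,0,0,0],[0,0,0,0.004,0,0,0],[0,0,0,0.004,0,0,0]]}' && python3 -m inch '{"moves": [[0,0,0,0.001,0,0,0],[0,0,0,0.002,0,0,0],[0,0,0,0.002,0,0,0]]}'
```

```text
time: 18.65
tool_pos: [572.7, -201.8, 28.6]
tcp_rot: [-0.0, 0.696, 0.718, -0.0]
wrist_force: [0.4, -0.0, -3.1]
gripper_width: 0.127
grasp_force: 61.3
time: 18.95
tool_pos: [572.9, -201.9, 28.1]
tcp_rot: [0.0, 0.696, 0.718, 0.0]
wrist_force: [-1.5, -0.1, -0.1]
gripper_width: 0.131
grasp_force: 61.6
```

Scaled: 1 mm / 500 = 0.002, 0.5 mm / 500 = 0.001.

```bash
python3 -m inch '{"moves": [[0,0,0,0.001,0,0,0],[0,0,0,0.002,0,0,0],[0,0,0,0.002,0,0,0]]}'
```

```text
time: 19.25
tool_pos: [572.8, -201.9, 28.0]
tcp_rot: [0.0, 0.696, 0.718, 0.0]
wrist_force: [-2.6, 1.0, 5.9]
gripper_width: 0.125
grasp_force: 62.5
```

It has touched down at 6 N. I'll release slowly and retreat upward.

Scaled: -80 mm / 500 = -0.16, -40 mm / 500 = -0.08.

```bash
python3 -m inch '{"moves": [[0.15,0,0,0,0,0,0],[0.2,0,0,0,0,0,0],[0.3,0,0,0,0,0,0],[0.4,0,0,0,0,0,0],[0.4,0,0,0,0,0,0],[0.4,0,0,-0.03,0,0,0],[0.4,0,0,-0.08,0,0,0],[0.4,0,0,-0.16,0,0,0]]}' && python3 -m inch '{"moves": [[0.4,0,-0.06,-0.08,0,0,0],[0.4,0,-0.14,-0.16,0,0,0],[0.4,0,-0.22,-0.2,0,0,0],[0.4,0,-0.3,-0.2,0,0,0],[0.4,0,-0.38,-0.2,0,0,0],[0.4,0,-0.38,-0.2,0,0,0],[0.4,0,-0.38,-0.2,0,0,0]]}'
python3 - <<'E'
from m import *
s=snap('scene','end.png');t=snap('top')
for n,s in(('scene',s),('top',t)):
    P=cloud(s);M=masks(s['img']);ok=s['range_z']>0
    for k,a0 in(('red',8),('orange',200),('blue',1500)):
        for b,c,a in blobs(M[k],a0):
            q=P[b&ok];print(n,k,c.round(),a,np.percentile(q,[1,99],axis=0).round(1).tolist())
    w=ok&(P[...,2]>72)&(P[...,2]<90)&(abs(P[...,0]-573)<40)&(abs(P[...,1]+200)<60)
    if w.any(): print('rib',P[w].mean(0).round(1),np.percentile(P[w][:,2],[10,90]))
E
```

```text
time: 20.05
tool_pos: [570.7, -201.1, 105.0]
tcp_rot: [-0.003, 0.696, 0.718, -0.001]
wrist_force: [1.3, -0.7, 0.4]
gripper_width: 0.401
grasp_force: 0.0
time: 20.75
tool_pos: [382.7, -207.9, 207.2]
tcp_rot: [0.001, 0.696, 0.718, 0.0]
wrist_force: [-0.3, -1.2, -0.3]
gripper_width: 0.402
grasp_force: 0.0
scene red [387. 220.] 20 [[462.7, 75.4, 68.5], [473.5, 84.3, 80.3]]
scene red [514. 260.] 28 [[459.7, 342.9, 69.0], [472.2, 352.4, 80.7]]
scene orange [246. 228.] 1835 [[541.6, -291.0, 13.9], [612.0, -114.9, 51.1]]
scene blue [253. 223.] 5795 [[425.1, -341.2, 3.7], [704.9, -68.9, 42.4]]
rib [ 576.1 -201.6   78.9] [73.5742378  82.54483188]
top red [278. 307.] 41 [[457.9, 71.2, 72.7], [470.3, 84.8, 84.8]]
top red [149. 318.] 39 [[455.5, 340.7, 73.6], [469.2, 353.2, 85.2]]
top orange [404. 251.] 2336 [[535.4, -291.1, 16.4], [605.1, -115.5, 54.2]]
top blue [400. 251.] 10063 [[424.2, -340.9, 3.4], [703.9, -62.1, 45.5]]
rib [ 571.5 -202.5   82. ] [77.88234403 85.80483195]
```

View pics/end.png

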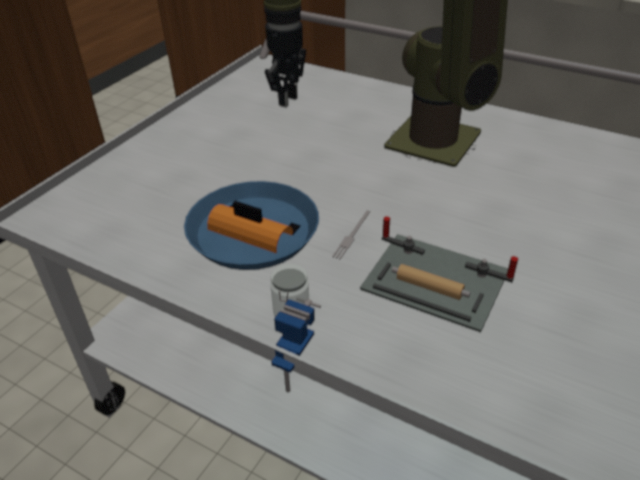

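The shield stands upright in the dish at (247,228), and its rib top is about 81 mm up, so it sits on the floor. The levers are loose at (387,220) and (514,260). The jar, fork and vice have not moved, and the gripper is clear.

```bash
python3 -m inch '{"moves": [[0.4,0,0,0,0,0,0],[0.4,0,0,0,0,0,0]]}'; python3 -c "
from cell import job
print(job.sign_off())"
```

```text
time: 21.05
tool_pos: [384.0, -207.8, 206.5]
tcp_rot: [-0.0, 0.696, 0.718, -0.0]
wrist_force: [0.1, -0.3, 0.3]
gripper_width: 0.397
grasp_force: 0.0
the job is handed in; nothing more can be done
None
```

I handed the job in at about 21 s (no verdict was returned): both levers are loose by about 1.5 rad, the shield stands upright in the dish about 8 mm off centre, and the jar, fork and vice look undisturbed in the last picture.

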